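# Load a slide tray past the sprung gate of a slide scanner

## Task

Feed the slide tray that stands in the scanner's loading chute fully home against the stop: with one fingertip press the long treadle down to hold the gate up, and with the other finger push the tray by its upright push tab through the chute, keeping the gate raised clear of the tray until the whole tray body is past it. Then let the treadle up so that the gate drops shut behind the tray body, and move away. Only push: do not lift the tray out of the chute, and leave everything else on the desk where it stands.

Things in the scene. Friction and masses are not known exactly. Their poses are not given: they have to be found in the camera images.
- chute: Fixed loading chute with the white scanner module at its end. Origin on the desk surface, on the chute's centre line, right below the gate. x = direction of the tray's travel (to the module), y = left of it, z up. Trough x -275 to +94 mm, floor 6 mm above the desk, inside width 72 mm (y -36 to +36); side guides 5 mm thick, tops 18 mm above the desk. The treadle is on the -y side.
- stop (a point): Middle of the rubber end stop's face (stop 18 mm high), at chute x = +94 mm, on the trough floor. The tray is fully home with its nose against it: its origin is then at chute x = +52 mm. The white module (150 long, 190 wide, 115 high) stands behind, chute x +100 to +250 mm.
- tray: Grey slide tray in the trough, loose. Origin under the centre of its body, which is 84 mm long (x), 66 wide, 22 high (24 with the two glass slides on top). x points along the travel. A flat tongue (24 wide, 6 high) runs back to the upright push tab. About 0.13 to 0.25 kg, slides easily; the trough guides it with 3 mm play each side.
- tab (a point): Centre of the rear face of the tray's push tab, the face to push: tray x = -119 mm, 17 mm above the tray's underside. The tab is an upright plate 60 mm wide (y), 34 high, 6 thick; in the trough its top is 40 mm above the desk.
- gate_edge (a point): Middle of the lower edge of the dark steel gate panel, which is fixed to the treadle; the hinge line runs along chute x at y -48, z 16 mm. Panel at chute x -3 to +3; shut, it hangs across the trough (y -6 to +36 mm), lower edge 15 mm above the desk: it blocks the tray body but clears the tongue. It swings up sideways, to 90 mm above the desk at most; the tray cannot push it open.
- treadle (a joint): Angle of treadle and gate together, rad: 0 = gate shut (it springs back by itself when let go), 0.6 = hard stop, fully pressed. From about 0.32 up the gate clears the tray body; 0.4 to 0.55 is a good working range. Pressing the middle of the strip takes about 2 to 5 N.
- treadle_end (a point): Top of the treadle strip, mid-width, at the end farthest from the gate. Flat steel strip 4 mm thick, 42 wide, along the trough's -y side, chute x -262 to +10, y about -58 to -100 mm. At rest it slopes up outwards by 0.4 rad, mid-line 32 mm above the desk; at 0.4 rad it is level, 20 mm up; at 0.6 its mid-line is 14 mm up. Can be pressed anywhere; a fingertip can slide along it.
- oil_bottle: Small amber bottle, 30 mm wide, 65 high. Bystander.
- jar: Glass jar, 54 mm wide, 60 high. Bystander.
- slide_box: Black slide box, 100 x 85 x 34 mm. Bystander.
- dish: Shallow glass dish, 84 mm wide, 16 high. Bystander.
- lens_case: White lens case, 36 mm wide, 52 high. Bystander.
- mug: White mug, 80 mm wide, 95 high. Bystander.
- spare_tray: A second tray of the same shape, lying on the desk on the +y side of the chute, not in the trough. Bystander.
Things that resemble listed ones, but are neither listed nor needed, are in the scene too. Leave any brown look-alike of the tray alone.

How it is judged:
By the outcome, as a careful person would: the job done as asked, in the order asked, and still so for the second after the job is handed in, with the robot touching nothing.
It also fails if it takes over 45 s, if anything falls off the work surface, if the arm or the gripper's body presses on something with over 40 N, if the wrist force passes 120 N, or if a joint passes its speed limit or range.

## Robot

A 7-joint arm with a two-finger parallel gripper is mounted at the origin on the work surface. World frame = base frame: x ahead of the robot, y to its left, z up, the work surface at z = 0. Lengths are in m, angles in rad, forces in N, time in s.
With the tool pointing down it reaches from about 0.425 to 0.925 m from the base axis. Payload 6.8 kg.
Tool frame: the origin (TCP) lies at the very end of the fingers, on their centre line; the grasp point (between the pads) lies 19 mm behind it; z points along the fingers, x is the direction in which the jaws open and shut, and the axes are right-handed (so a half turn about z gives the same grasp; the last joint's range is limited). The gripper opens to 85 mm and grips with 20 to 120 N. Pads are 22 mm wide; open, the fingers measure 114 mm over their backs; the gripper's body (76 mm by 85 mm) begins 54 mm behind the grasp point. The pads swing forward as they close: fully open they stand 13 mm farther back than shut.
Start: joints at [1.102, 0.477, 0.022, 1.555, -0.011, 1.109, -0.083], TCP at [0.238, -0.632, 0.231] pointing down, gripper open.
Joint ranges: [-2.96, 2.96], [-0.34, 2.1], [-1.41, 1.46], [0.24, 2.44], [-1.37, 4.51], [0.17, 1.92], [-2.96, 2.96]. Speed limits (rad/s): [2.39, 2.39, 3.14, 3.14, 3.14, 3.14, 3.14].

## Interface

Orientations are given as a rotation vector (axis times angle).
In Python, from bench import get_obs, imaging, hand_in gives the robot as it stands.
- The arm moves only by the tool send_rows, never from a script. Its argument "motion" is a list of rows, each an object with "dp": the shift along the world's x, y, z in m, a list of three; "rot": the turn, a rotation vector about the world's x, y, z in rad, a list of three; "grip": the finger opening in m, from 0 to 0.0854. In form: [{"dp": [dx, dy, dz], "rot": [ax, ay, az], "grip": grip}, ...]. A call has 1 to 20 rows; each row shifts and turns the pose as measured when the row begins; what a row does not reach is not made up. A row lasts 1/8 s, in which the tool goes at most 62.5 mm and 10.7 degrees, less where a joint would pass 70% of its speed; a pose out of reach is approached as far as the arm can. A call is refused whole if a number of a shift passes 0.0625 or a number of a turn 0.188, either way. A call with a gripper value outside its range is refused whole. The fingers move at their own pace and stop on an object; "grip_force" is the grip in N (left out, the last holds). Time passes only in rows, so rows that do not move let the fingers close. It gives the time, the measured TCP pose, the force and the opening at its end, in the units of the state.
- get_obs(): the state, without advancing time (a new reading comes with each control period).
- imaging.grab_frame(name): name is "side" or "top"; returns a dict with "img" (384x512x3 uint8, red, green, blue), "fx", "fy", "cx", "cy" (pixels), "R" (3x3) and "t" (3): a world point X has camera coordinates R X + t. Camera axes: x right, y down, z forward; pixel columns grow to the right and rows downward; lengths in m; the calibration is good to about 2 mm. A picture is of the moment at which its call begins. There is no depth.
- hand_in(): hands the job in, once; it reports no verdict.
The state is a dict: "clock": time; "joints": joint angles; "qvel": joint speeds; "tau": joint torques, N m; "tcp_pos": TCP position; "orientation": TCP orientation; "contact_force": force on the tool from outside, world axes, zero at the start; "moment": the same for the moment, N m; "grip_width": finger opening in m.
Only numpy, scipy, OpenCV 4.12 (cv2) and the standard library are available. Lean on these libraries where they do the work, as an engineer would, in place of code of your own. Each camera call takes 0.05 s, during which the arm holds its last target. There are 200 camera calls.

## Working session

There is one attempt and no reset: what is moved stays moved. The work goes in short steps, Python scripts to look and compute and a tool call to move; the robot and the scene stay as the last step left them, time stands still between calls to the robot, and variables do not carry over. Pictures are saved under pics/ and viewed, about 8 in all and at most 12, crops included, and the job is handed in when it is done.

Besides the shell and the picture viewer there is one more tool, called after "Emit:" by a JSON object that holds its "fn" and its "kwargs", one argument or row to a line. send_rows: Moves the arm, as the interface text tells. Its arguments: {"type":"object","properties":{"motion":{"type":"array","items":{"type":"object","properties":{"dp":{"type":"array","items":{"type":"number"}},"rot":{"type":"array","items":{"type":"number"}},"grip":{"type":"number"}}}},"grip_force":{"type":"number"}},"required":["motion"]}

```bash
mkdir -p pics; ls; python3 - <<'E'
from bench import get_obs, imaging
import cv2
o=get_obs(); print(o)
for n in("top","side"):
    f=imaging.grab_frame(n); print(n,f["fx"],f["fy"],f["cx"],f["cy"],f["R"],f["t"])
    cv2.imwrite(f"pics/{n}0_raw.png",f["img"][:,:,::-1]); cv2.imwrite(f"pics/{n}0.png",cv2.resize(f["img"][:,:,::-1],(800,600),interpolation=cv2.INTER_CUBIC))
E
```

```text
pics
{'clock': 0.0, 'joints': array([ 1.10190964,  0.47781377,  0.02234589,  1.5564726 , -0.01153825,
        1.10929633, -0.08310085]), 'qvel': array([-0.00125015,  0.00123186,  0.00157794,  0.00065899,  0.00100279,
        0.00140702,  0.00093987]), 'tau': array([ 8.20385485e-04, -5.96439207e+01,  1.60770804e+00, -2.81196213e+01,
        1.23272126e-02,  9.26942274e-03,  3.08589608e-05]), 'tcp_pos': array([ 0.23806038, -0.63098052,  0.23030774]), 'orientation': array([-2.58315864e+00,  1.78628232e+00,  2.49770335e-03]), 'contact_force': array([ 0.40361091, -0.01022622, -0.38911429]), 'moment': array([ 0.03499561,  0.0050789 , -0.00114784]), 'grip_width': 0.08503609467012142}
top 400.40591901997885 400.40591901997885 257.0099987298715 195.355389758557 [[ 0.02362551 -0.99970739  0.00519284]
 [-0.99225511 -0.02408238 -0.12185988]
 [ 0.12194928 -0.00227362 -0.99253373]] [-0.01816915  0.57307408  1.17658126]
side 371.0412949905695 371.0412949905695 256.73768705102975 193.63841381073635 [[-0.90618328 -0.42256618  0.01642198]
 [-0.30722401  0.63115609 -0.71221864]
 [ 0.29059467 -0.65044586 -0.70176558]] [0.51601776 0.22828367 0.94988619]
```

View pics/top0.png

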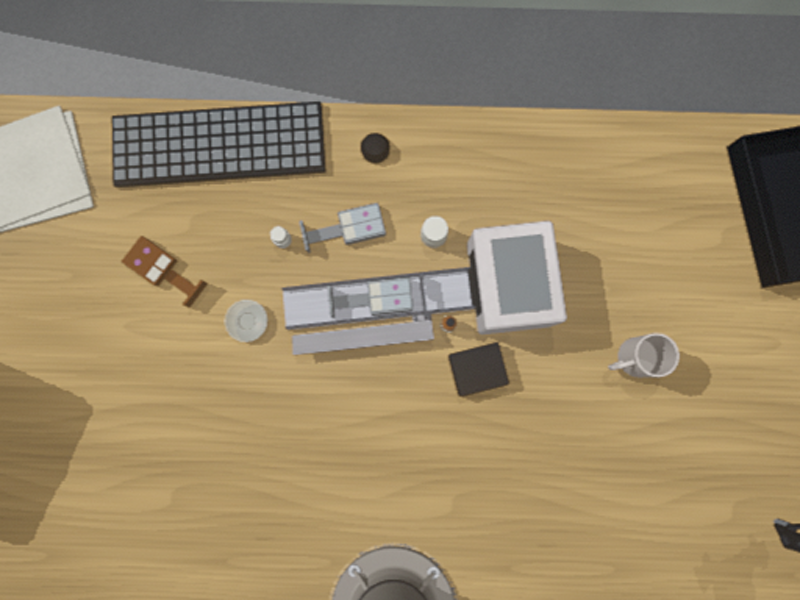

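View pics/side0.png

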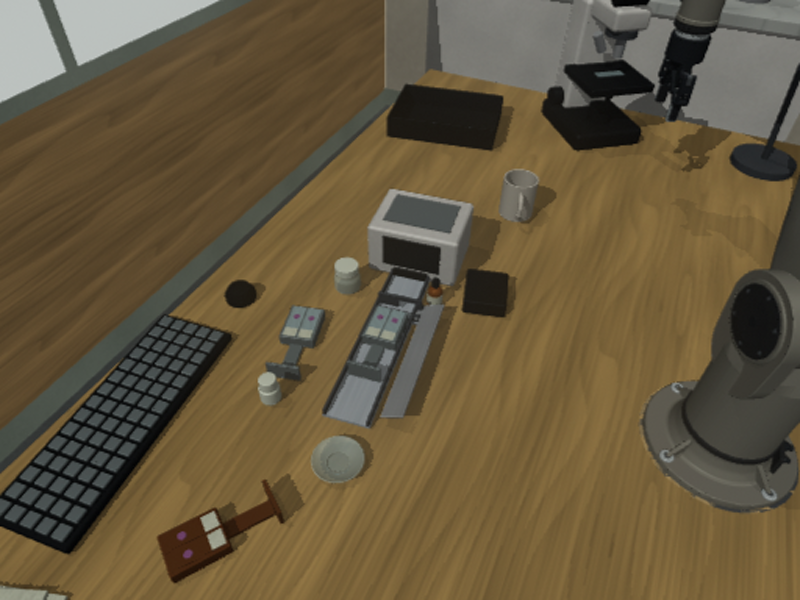

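Top view (800 px scale): the chute runs from (283,308) to (470,290), with the module at (518,275). The grey tray sits in the trough, body (390,295), tab (332,302). The gate is near (422,290) and the treadle strip at (362,338).

Possible mix-ups for the tray are the spare grey tray at (345,228) and the brown look-alike at (165,270). The tray standing in the trough is the one. A close crop comes next.

```bash
python3 - <<'E'
import cv2
a=cv2.imread("pics/top0_raw.png")[160:235,172:312]; cv2.imwrite("pics/topc.png",cv2.resize(a,None,fx=5.7,fy=5.7,interpolation=cv2.INTER_CUBIC))
a=cv2.imread("pics/side0_raw.png")[160:275,195:305]; cv2.imwrite("pics/sidec.png",cv2.resize(a,None,fx=5,fy=5,interpolation=cv2.INTER_CUBIC))
E
```

```text
(no output)
```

View pics/topc.png

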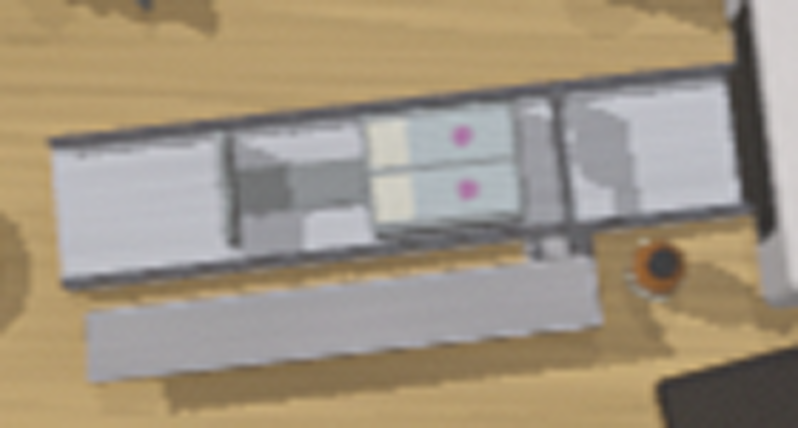

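View pics/sidec.png

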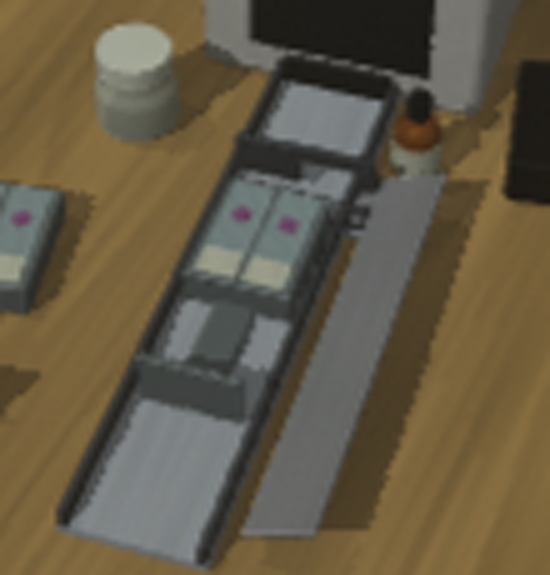

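The crops confirm the choice: the tray in the trough has its tab's rear top edge at about (224,137)–(232,246) in the top crop and its body just before the gate. The treadle end corners are at (86,312) and (90,382). Next I fit the chute pose and tray x.

```bash
cat > h.py <<'E'
import numpy as np
from scipy.optimize import least_squares
CAM={"top":dict(f=400.406,cx=257.01,cy=195.355,R=np.array([[0.02362551,-0.99970739,0.00519284],[-0.99225511,-0.02408238,-0.12185988],[0.12194928,-0.00227362,-0.99253373]]),t=np.array([-0.01816915,0.57307408,1.17658126])),
"side":dict(f=371.0413,cx=256.7377,cy=193.6384,R=np.array([[-0.90618328,-0.42256618,0.01642198],[-0.30722401,0.63115609,-0.71221864],[0.29059467,-0.65044586,-0.70176558]]),t=np.array([0.51601776,0.22828367,0.94988619]))}
def proj(n,X):
    c=CAM[n]; p=c["R"]@X+c["t"]; return np.array([c["f"]*p[0]/p[2]+c["cx"],c["f"]*p[1]/p[2]+c["cy"]])
def world(p,c):  # p=(x,y,yaw) of chute, c chute mm
    c=np.array(c)/1e3; s,k=np.sin(p[2]),np.cos(p[2])
    return np.array([p[0]+k*c[0]-s*c[1],p[1]+s*c[0]+k*c[1],c[2]])
E
python3 - <<'E'
from h import *
def T(u,v): return np.array([172+(u+.5)/5.7-.5,160+(v+.5)/5.7-.5])
def S(u,v): return np.array([195+(u+.5)/5-.5,160+(v+.5)/5-.5])
pts=[("top",(-275,41,18),T(50,141)),("top",(-275,-41,18),T(65,290)),("top",(94,41,18),T(733,66)),
("top",(-262,-55.7,23.6),T(86,312)),("top",(-262,-94.3,39.9),T(90,382)),("top",(10,-94.3,39.9),T(602,325)),
("side",(-275,41,18),S(60,516)),("side",(-275,-41,18),S(214,558)),("side",(-262,-55.7,23.6),S(243,533)),("side",(-262,-94.3,39.9),S(315,535)),("side",(10,-94.3,39.9),S(447,176))]
tab=[("top",(0,30,40),T(224,137)),("top",(0,-30,40),T(231,246)),("side",(0,30,40),S(135,357)),("side",(0,-30,40),S(245,385))]
def res(q):
    r=[proj(n,world(q,c))-u for n,c,u in pts]
    r+=[proj(n,world(q,(q[3]*1000,c[1]+q[4]*1000,c[2])))-u for n,c,u in tab]
    return np.concatenate(r)
s=least_squares(res,[.6,-.05,-1.5,-.18,0],loss="soft_l1"); q=s.x
print(q,np.degrees(q[2])); print(res(q).reshape(-1,2).round(1))
for c in [(q[3]*1e3,0,23),(q[3]*1e3,-38,60),(-78,-38,60),(-262,-79,32)]: print(c,world(q,c))
E
```

```text
[ 6.01375718e-01 -4.47141349e-02 -1.43481639e+00 -1.81128634e-01
  5.22092247e-04] -82.20892362338279
[[-0.4 -0.3]
 [-0.6 -0. ]
 [-1.3 -0.2]
 [ 0.1  0.3]
 [-0.4  0.5]
 [ 0.3  0.3]
 [-0.1 -0.9]
 [-1.1 -1. ]
 [ 0.2  0.1]
 [ 0.4 -0.1]
 [ 0.6 -0.9]
 [-1.  -0.7]
 [-0.3 -0.2]
 [ 1.2 -0.2]
 [ 0.2 -0.5]]
(np.float64(-181.1286341663302), 0, 23) [0.57682169 0.13474249 0.023     ]
(np.float64(-181.1286341663302), -38, 60) [0.53917247 0.12959117 0.06      ]
(-78, -38, 60) [0.55315272 0.02741452 0.06      ]
(-262, -79, 32) [0.48758792 0.20415799 0.032     ]
```

Residuals are about 1 px and the nose is 20 mm short of the gate, which is consistent. Now I move to hover behind the tab, turn the jaw axis along chute y (+77°), and set the opening to 70 mm.

Emit:
{"fn": "send_rows", "kwargs": {
  "motion": [
    {"dp":[0.03,0.05,0],"rot":[0,0,0.09],"grip":0.07},
    {"dp":[0.03,0.05,0],"rot":[0,0,0.09],"grip":0.07},
    {"dp":[0.03,0.05,0],"rot":[0,0,0.09],"grip":0.07},
    {"dp":[0.03,0.05,0],"rot":[0,0,0.09],"grip":0.07},
    {"dp":[0.03,0.05,0],"rot":[0,0,0.09],"grip":0.07},
    {"dp":[0.03,0.05,0],"rot":[0,0,0.09],"grip":0.07},
    {"dp":[0.03,0.05,0],"rot":[0,0,0.09],"grip":0.07},
    {"dp":[0.03,0.05,0],"rot":[0,0,0.09],"grip":0.07},
    {"dp":[0.01,0.055,0],"rot":[0,0,0.09],"grip":0.07},
    {"dp":[0.01,0.055,0],"rot":[0,0,0.09],"grip":0.07},
    {"dp":[0.01,0.055,0],"rot":[0,0,0.09],"grip":0.07},
    {"dp":[0.01,0.055,0],"rot":[0,0,0.09],"grip":0.07},
    {"dp":[0.01,0.055,0],"rot":[0,0,0.09],"grip":0.07},
    {"dp":[0,0.055,0],"rot":[0,0,0.09],"grip":0.07},
    {"dp":[0,0.05,0],"rot":[0,0,0.085],"grip":0.07}
  ]
}}

```text
clock: 1.98
tcp_pos: [0.5286, 0.1709, 0.2262]
orientation: [3.126, 0.264, -0.007]
contact_force: [1.4, 0.4, -0.1]
grip_width: 0.07
```

Emit:
{"fn": "send_rows", "kwargs": {
  "motion": [
    {"dp":[0.007,-0.016,-0.05],"rot":[0,0,-0.032],"grip":0.07},
    {"dp":[0,0,-0.05],"rot":[0,0,0],"grip":0.07},
    {"dp":[0,0,-0.04],"rot":[0,0,0],"grip":0.07},
    {"dp":[0,0,0],"rot":[0,0,0],"grip":0.07}
  ]
}}

```text
clock: 2.48
tcp_pos: [0.5346, 0.1611, 0.0831]
orientation: [3.133, 0.229, -0.005]
contact_force: [-0.1, 0.1, -0.2]
grip_width: 0.0698
```

```bash
cat > st.py <<'E'
from h import *
from scipy.spatial.transform import Rotation as Ro
from bench import get_obs,imaging
import cv2,sys
Q=[.60138,-.04471,-1.43482]
def st():
    o=get_obs(); d=o["tcp_pos"]-world(Q,(0,0,0)); k,s=np.cos(Q[2]),np.sin(Q[2])
    R=Ro.from_rotvec(o["orientation"]).as_matrix()
    print("t",round(o["clock"],2),"chute mm",np.round([1e3*(k*d[0]+s*d[1]),1e3*(-s*d[0]+k*d[1]),1e3*o["tcp_pos"][2]],1),"tcp",o["tcp_pos"].round(4),"yaw err",round(np.arctan2(R[1,0],R[0,0])-(Q[2]+np.pi/2),4),"zaxis",R[:,2].round(4),"F",o["contact_force"].round(1),"M",o["moment"].round(2),"w",round(o["grip_width"],4))
def pic(name,n="side",roi=(160,275,195,305),k=5):
    a=imaging.grab_frame(n)["img"][:,:,::-1]; cv2.imwrite(f"pics/{name}_raw.png",a)
    cv2.imwrite(f"pics/{name}.png",cv2.resize(a[roi[0]:roi[1],roi[2]:roi[3]],None,fx=k,fy=k,interpolation=cv2.INTER_CUBIC))
if __name__=="__main__": st()
E
python3 -c "
from st import *
st(); pic('s1','side',(150,270,190,320),5)"
```

```text
t 2.48 chute mm [-213.   -38.3   83.1] tcp [0.5346 0.1611 0.0831] yaw err 0.0102 zaxis [-3.1e-03 -7.0e-04 -1.0e+00] F [-0.1  0.1 -0.2] M [ 0.01 -0.01  0.05] w 0.0698
```

View pics/s1.png

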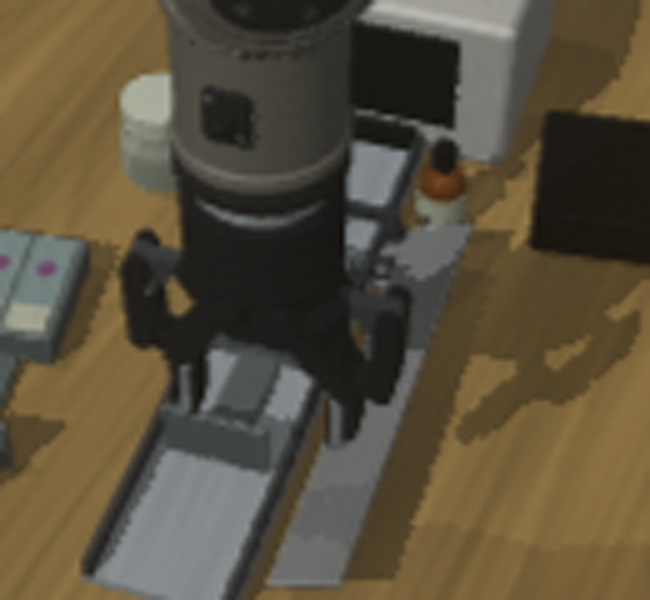

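```bash
python3 -c "
from st import *
for y in (4,-80):
  for z in (80,85,90,95): print(y,z,((proj('side',world(Q,(-213,y,z)))-[190,150])*5).round())"
```

```text
4 80 [187. 412.]
4 85 [186. 406.]
4 90 [186. 399.]
4 95 [185. 393.]
-80 80 [343. 452.]
-80 85 [343. 446.]
-80 90 [343. 439.]
-80 95 [344. 433.]
```

The picture agrees with the state: the left fingertip (187,410) is behind the tab and the right fingertip (340,442) is over the treadle, with tips within about 4 mm of TCP height. Descending.

Emit:
{"fn": "send_rows", "kwargs": {
  "motion": [
    {"dp":[0,0,-0.03],"rot":[0,0,-0.01],"grip":0.07},
    {"dp":[0,0,-0.015],"rot":[0,0,0],"grip":0.07},
    {"dp":[0,0,-0.007],"rot":[0,0,0],"grip":0.07},
    {"dp":[0,0,0],"rot":[0,0,0],"grip":0.07}
  ]
}}

```text
clock: 3.02
tcp_pos: [0.5412, 0.1638, 0.0385]
orientation: [-3.131, -0.212, -0.017]
contact_force: [0.4, 0.2, -0.0]
grip_width: 0.07
```

```bash
python3 st.py
```

```text
t 3.02 chute mm [-214.8  -31.4   38.5] tcp [0.5412 0.1638 0.0385] yaw err -0.0008 zaxis [ 0.0107  0.004  -0.9999] F [ 0.4  0.2 -0. ] M [-0.   -0.01 -0.08] w 0.07
```

Emit:
{"fn": "send_rows", "kwargs": {
  "motion": [
    {"dp":[-0.007,-0.001,-0.005],"rot":[-0.004,0.011,0],"grip":0.07},
    {"dp":[0,0,-0.006],"rot":[0,0,0],"grip":0.07},
    {"dp":[0,0,0],"rot":[0,0,0],"grip":0.07}
  ]
}}

```text
clock: 3.4
tcp_pos: [0.5347, 0.1631, 0.0286]
orientation: [-3.134, -0.212, -0.002]
contact_force: [-0.7, -0.3, 0.3]
grip_width: 0.0699
```

```bash
python3 st.py
```

```text
t 3.4 chute mm [-215.   -37.9   28.6] tcp [0.5347 0.1631 0.0286] yaw err -0.0008 zaxis [ 1.5e-03  4.0e-04 -1.0e+00] F [-0.7 -0.3  0.3] M [ 0.04 -0.04 -0.03] w 0.0699
```

Emit:
{"fn": "send_rows", "kwargs": {
  "motion": [
    {"dp":[0,0,-0.004],"rot":[0,0,0],"grip":0.07},
    {"dp":[0,0,-0.004],"rot":[0,0,0],"grip":0.07},
    {"dp":[0,0,0],"rot":[0,0,0],"grip":0.07}
  ]
}}

```text
clock: 3.78
tcp_pos: [0.5349, 0.1634, 0.0205]
orientation: [-3.134, -0.212, -0.003]
contact_force: [-1.0, -0.8, 2.2]
grip_width: 0.0702
```

```bash
python3 -c "
from st import *
st(); pic('s2','side',(150,270,190,320),5)"
```

```text
t 3.77 chute mm [-215.2  -37.7   20.5] tcp [0.5349 0.1634 0.0205] yaw err -0.0007 zaxis [ 1.8e-03  4.0e-04 -1.0e+00] F [-1.  -0.8  2.2] M [-0.06  0.25 -0.01] w 0.0702
```

View pics/s2.png

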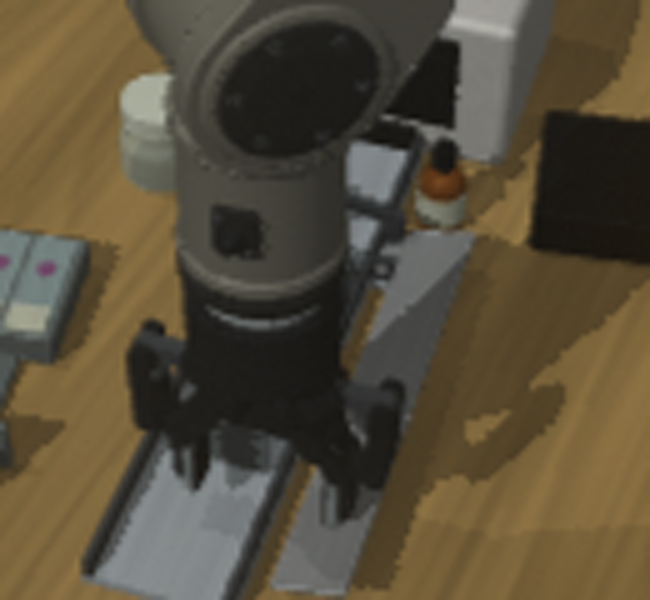

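```bash
cat >> h.py <<'E'
def tread(r,th,h=4):  # chute (y,z) of treadle top at distance r from the hinge
    a=0.4-th; return (-48-r*np.cos(a)+h*np.sin(a), 16+r*np.sin(a)+h*np.cos(a))
E
python3 -c "
from st import *
pj=lambda n,c,o:((proj(n,world(Q,c))-o)*5).round()
for th in (0,.1,.2,.3,.4,.5,.6):
  y,z=tread(52,th); print(th,pj('side',(-262,y,z),[190,150]),pj('side',(10,y,z),[190,150]),'mid z',tread(31,th)[1].round(1))"
```

```text
0 [340. 583.] [473. 220.] mid z 31.8
0.1 [344. 589.] [476. 226.] mid z 29.0
0.2 [347. 596.] [478. 232.] mid z 26.1
0.3 [349. 602.] [479. 239.] mid z 23.1
0.4 [350. 608.] [480. 245.] mid z 20.0
0.5 [350. 614.] [479. 251.] mid z 16.9
0.6 [349. 620.] [478. 257.] mid z 13.8
```

Treadle contact at 2.2 N, angle about 0.15, so the tips are about 8 mm above the TCP at this opening. I press on to roughly 0.47 rad (TCP z ≈ 0.010).

Emit:
{"fn": "send_rows", "kwargs": {
  "motion": [
    {"dp":[0,0,-0.004],"rot":[0,0,0],"grip":0.07},
    {"dp":[0,0,-0.004],"rot":[0,0,0],"grip":0.07},
    {"dp":[0,0,-0.003],"rot":[0,0,0],"grip":0.07},
    {"dp":[0,0,0],"rot":[0,0,0],"grip":0.07}
  ]
}}

```text
clock: 4.32
tcp_pos: [0.534, 0.1633, 0.0089]
orientation: [3.134, 0.213, 0.001]
contact_force: [-1.3, -0.3, 3.9]
grip_width: 0.0703
```

```bash
python3 -c "
from st import *
st(); pic('s3','side',(180,280,215,305),6); pic('t3','top',(160,235,172,312),5.7)
a=cv2.imread('pics/s3.png');b=cv2.imread('pics/t3.png');b=cv2.resize(b,(510,round(510*b.shape[0]/b.shape[1])))
import numpy as np
cv2.imwrite('pics/c3.png',np.vstack([a[:, :510][:320] if 0 else cv2.resize(a,(382,450))[:, :], ]) if 0 else a)
pj=lambda n,c,o,k:((proj(n,world(Q,c))-o)*k).round()
for th in (.3,.4,.5,.6):
  y,z=tread(52,th); print(th,pj('side',(-262,y,z),[215,180],6),pj('side',(10,y,z),[215,180],6),pj('top',(-262,y,z),[172,160],5.7))"
```

```text
t 4.33 chute mm [-215.2  -38.5    8.9] tcp [0.534  0.1633 0.0089] yaw err -0.0006 zaxis [ 5.e-04 -2.e-04 -1.e+00] F [-1.3 -0.3  3.9] M [-0.05  0.48 -0.02] w 0.0703
0.3 [269. 542.] [425. 107.] [ 91. 393.]
0.4 [270. 550.] [426. 114.] [ 93. 395.]
0.5 [270. 557.] [425. 121.] [ 94. 395.]
0.6 [269. 563.] [424. 128.] [ 96. 395.]
```

View pics/s3.png

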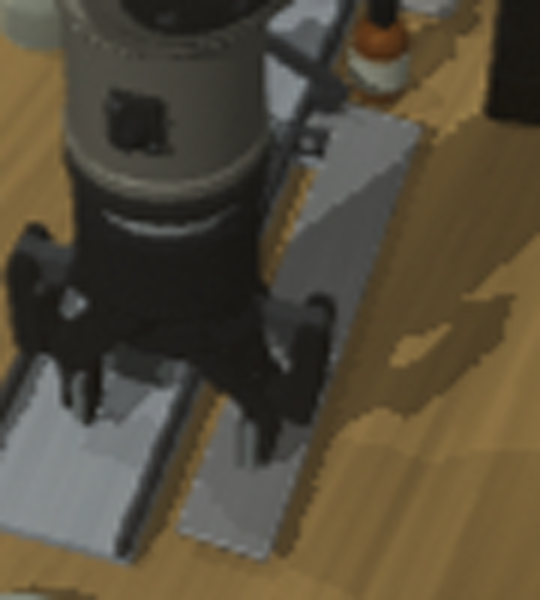

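```bash
python3 -c "
from st import *
pj=lambda n,c,o,k:((proj(n,world(Q,c))-o)*k).round()
def gate(th,y,z):
  d=np.array([y+48,z-16]);return (-48+d[0]*np.cos(th)-d[1]*np.sin(th),16+d[0]*np.sin(th)+d[1]*np.cos(th))
for th in (.3,.4,.5,.6):
  y,z=tread(52,th); y2,z2=tread(10,th); print(th,pj('side',(-262,y,z),[215,180],6)-pj('side',(-262,y2,z2),[215,180],6), 'gate -y lower corner',pj('side',(-3,*gate(th,-6,15)),[215,180],6),'gate +y lower, top crop',pj('top',(0,*gate(th,36,15)),[172,160],5.7))"
python3 - <<'E'
import cv2
E
```

```text
0.3 [94. 20.] gate -y lower corner [244.  81.] gate +y lower, top crop [555.  90.]
0.4 [94. 26.] gate -y lower corner [247.  76.] gate +y lower, top crop [556.  92.]
0.5 [93. 31.] gate -y lower corner [250.  71.] gate +y lower, top crop [557.  96.]
0.6 [92. 36.] gate -y lower corner [254.  67.] gate +y lower, top crop [559. 102.]
```

View pics/t3.png

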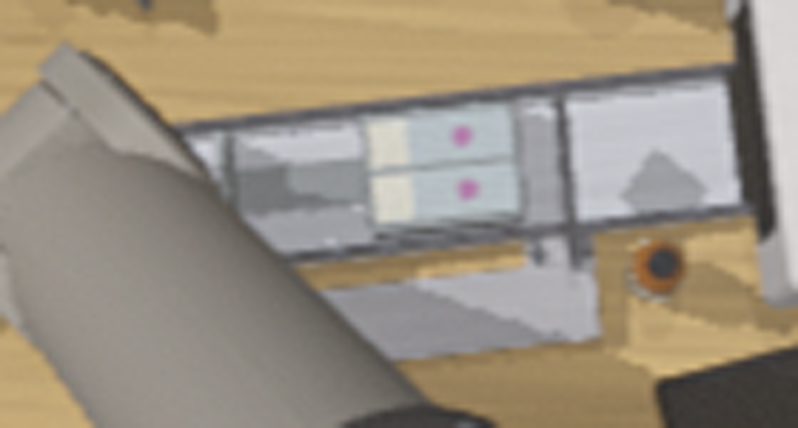

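Top view: the gate's shadow has moved out to (660,185), the gate is up, and the tray is unmoved at tab (228,150). The treadle is about 0.5 rad. I ease up 1 mm and start pushing along chute +x, checking z as I go.

Emit:
{"fn": "send_rows", "kwargs": {
  "motion": [
    {"dp":[0.001,-0.006,0.001],"rot":[0,0,0],"grip":0.07},
    {"dp":[0.001,-0.008,0],"rot":[0,0,0],"grip":0.07},
    {"dp":[0.001,-0.008,0],"rot":[0,0,0],"grip":0.07},
    {"dp":[0.001,-0.008,0],"rot":[0,0,0],"grip":0.07},
    {"dp":[0,0,0],"rot":[0,0,0],"grip":0.07}
  ]
}}

```text
clock: 5.05
tcp_pos: [0.5403, 0.1337, 0.0115]
orientation: [-3.13, -0.213, -0.008]
contact_force: [-0.8, 1.0, 4.3]
grip_width: 0.0701
```

```bash
python3 st.py
```

```text
t 5.05 chute mm [-185.1  -36.4   11.5] tcp [0.5403 0.1337 0.0115] yaw err -0.0003 zaxis [ 0.0049  0.0043 -1.    ] F [-0.8  1.   4.3] M [ 0.09  0.24 -0.03] w 0.0701
```

Emit:
{"fn": "send_rows", "kwargs": {
  "motion": [
    {"dp":[0,-0.006,-0.0013],"rot":[-0.004,0.005,0],"grip":0.07},
    {"dp":[0.001,-0.006,0],"rot":[0,0,0],"grip":0.07},
    {"dp":[0,0,0],"rot":[0,0,0],"grip":0.07}
  ]
}}

```text
clock: 5.42
tcp_pos: [0.5417, 0.1225, 0.0106]
orientation: [-3.133, -0.215, -0.002]
contact_force: [0.5, 0.6, 5.0]
grip_width: 0.0702
```

```bash
python3 -c "
from st import *
st(); pic('s4','side',(160,280,195,305),5)"
```

```text
t 5.42 chute mm [-173.7  -36.4   10.6] tcp [0.5417 0.1225 0.0106] yaw err 0.0008 zaxis [ 0.001   0.0017 -1.    ] F [0.5 0.6 5. ] M [0.17 0.17 0.02] w 0.0702
```

View pics/s4.png

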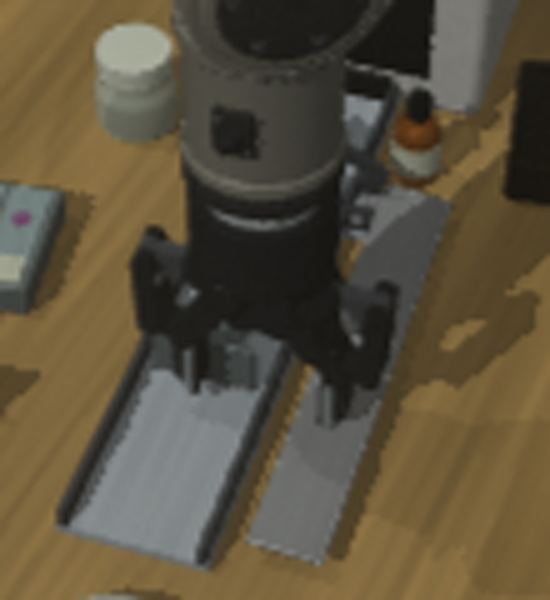

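The tray moves with the finger, and the treadle's end corner at (322,563) corresponds to about 0.48 rad. Continuing.

Emit:
{"fn": "send_rows", "kwargs": {
  "motion": [
    {"dp":[0,-0.008,-0.0003],"rot":[-0.002,0.001,0],"grip":0.07},
    {"dp":[0.001,-0.008,0],"rot":[0,0,0],"grip":0.07},
    {"dp":[0.001,-0.008,0],"rot":[0,0,0],"grip":0.07},
    {"dp":[0.001,-0.006,0],"rot":[0,0,0],"grip":0.07}
  ]
}}

```text
clock: 5.98
tcp_pos: [0.5448, 0.0935, 0.0105]
orientation: [-3.132, -0.219, -0.001]
contact_force: [-0.8, 4.7, 4.7]
grip_width: 0.0702
```

```bash
python3 st.py
```

```text
t 5.97 chute mm [-144.6  -37.4   10.5] tcp [0.5448 0.0935 0.0105] yaw err 0.0035 zaxis [ 7.0e-04  2.1e-03 -1.0e+00] F [-0.8  4.7  4.7] M [ 0.94  0.31 -0.08] w 0.0702
```

Emit:
{"fn": "send_rows", "kwargs": {
  "motion": [
    {"dp":[0,0,-0.0002],"rot":[-0.002,0,-0.003],"grip":0.07},
    {"dp":[0.001,-0.006,0],"rot":[0,0,0],"grip":0.07},
    {"dp":[0.001,-0.006,0],"rot":[0,0,0],"grip":0.07}
  ]
}}

```text
clock: 6.35
tcp_pos: [0.5469, 0.0799, 0.0103]
orientation: [3.134, 0.213, 0.001]
contact_force: [-0.7, 5.0, 5.8]
grip_width: 0.0702
```

```bash
python3 -c "
from st import *
st(); pic('s5','side',(160,280,195,305),5)"
```

```text
t 6.35 chute mm [-130.8  -37.1   10.3] tcp [0.5469 0.0799 0.0103] yaw err 0.0 zaxis [ 5.e-04 -4.e-04 -1.e+00] F [-0.7  5.   5.8] M [ 0.9   0.35 -0.13] w 0.0702
```

View pics/s5.png

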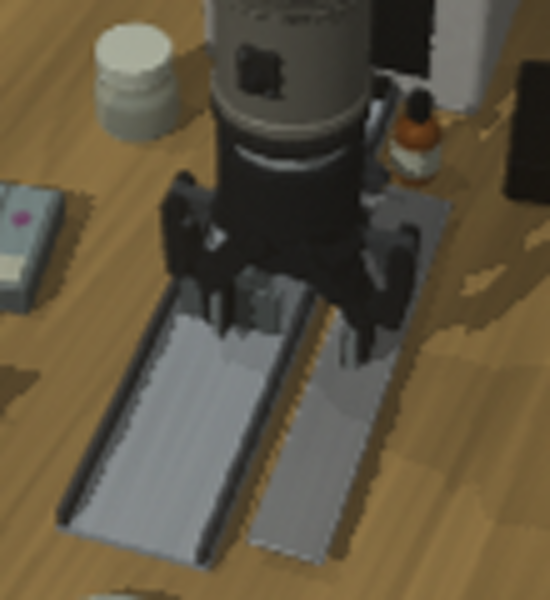

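The treadle is still held (end corner (322,560)) and the tab follows. Continuing to near the stop.

Emit:
{"fn": "send_rows", "kwargs": {
  "motion": [
    {"dp":[0,-0.007,0],"rot":[0,0,0],"grip":0.07},
    {"dp":[0.001,-0.007,0],"rot":[0,0,0],"grip":0.07},
    {"dp":[0.001,-0.007,0],"rot":[0,0,0],"grip":0.07},
    {"dp":[0.001,-0.007,0],"rot":[0,0,0],"grip":0.07},
    {"dp":[0.001,-0.007,0],"rot":[0,0,0],"grip":0.07}
  ]
}}

```text
clock: 7.02
tcp_pos: [0.5512, 0.0412, 0.0103]
orientation: [3.134, 0.211, 0.0]
contact_force: [-0.4, 4.0, 5.1]
grip_width: 0.0699
```

```bash
python3 st.py
```

```text
t 7.03 chute mm [-91.9 -38.   10.3] tcp [0.5512 0.0412 0.0103] yaw err -0.0012 zaxis [ 3.e-04 -9.e-04 -1.e+00] F [-0.4  4.   5.1] M [ 0.99  0.33 -0.05] w 0.0699
```

Emit:
{"fn": "send_rows", "kwargs": {
  "motion": [
    {"dp":[0.0005,-0.005,0],"rot":[0,0,0],"grip":0.07},
    {"dp":[0.0005,-0.004,0],"rot":[0,0,0],"grip":0.07}
  ]
}}

```text
clock: 7.28
tcp_pos: [0.5523, 0.0308, 0.0103]
orientation: [3.133, 0.21, 0.0]
contact_force: [-0.8, 4.5, 5.6]
grip_width: 0.0701
```

Emit:
{"fn": "send_rows", "kwargs": {
  "motion": [
    {"dp":[0.0005,-0.003,0],"rot":[0,0,0],"grip":0.07}
  ]
}}

```text
clock: 7.4
tcp_pos: [0.5527, 0.0294, 0.0104]
orientation: [-3.133, -0.213, -0.001]
contact_force: [-2.0, 13.6, 4.3]
grip_width: 0.0701
```

```bash
python3 st.py
```

```text
t 7.4 chute mm [-80.  -38.2  10.4] tcp [0.5527 0.0294 0.0104] yaw err -0.0002 zaxis [ 5.0e-04  1.4e-03 -1.0e+00] F [-2.  13.6  4.3] M [2.78 0.56 0.35] w 0.0701
```

The push force jumped to 13.6 N at TCP chute x = -80, where the stop is expected (about -78). A small extra press, then a look before releasing.

Emit:
{"fn": "send_rows", "kwargs": {
  "motion": [
    {"dp":[0.0003,-0.002,0],"rot":[0,0,0],"grip":0.07},
    {"dp":[0,-0.001,0],"rot":[0,0,0],"grip":0.07}
  ]
}}

```text
clock: 7.65
tcp_pos: [0.5526, 0.0295, 0.0104]
orientation: [-3.129, -0.219, -0.002]
contact_force: [-0.4, 5.6, 3.4]
grip_width: 0.0698
```

```bash
python3 -c "
from st import *
st(); pic('t6','top',(160,235,172,312),5.7)"
```

```text
t 7.65 chute mm [-80.1 -38.2  10.4] tcp [0.5526 0.0295 0.0104] yaw err 0.0039 zaxis [ 7.0e-04  5.5e-03 -1.0e+00] F [-0.4  5.6  3.4] M [ 1.22  0.25 -0.  ] w 0.0698
```

View pics/t6.png

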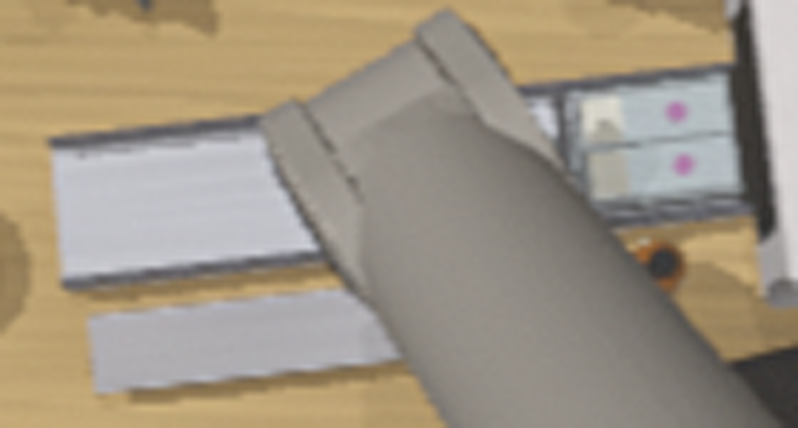

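The slides now span (583–740), the pink dots moved from (461,135) to (677,110), about 117 mm, and the nose is at the stop. Holding a further command gave no advance. I back off the tab while still holding the treadle, and measure the pink dots numerically for rebound before lifting.

```bash
cat >> st.py <<'E'
def pink(a):
    a=a.astype(int); m=((a[...,2]-a[...,1]>25)&(a[...,0]-a[...,1]>15)).astype(np.uint8); m[:,:240]*=1
    n,_,s,c=cv2.connectedComponentsWithStats(m); return [tuple(c[i].round(2)) for i in range(1,n) if s[i,4]>=4 and 160<c[i][1]<235 and 172<c[i][0]<312]
E
python3 -c "
from st import *
print(pink(cv2.imread('pics/t3_raw.png')),pink(cv2.imread('pics/t6_raw.png')))
for o in (0.049,0.052,.055):
  print(o,[ (proj('top',world(Q,(o*1e3-42+84,0,28)))).round(2)])"
```

```text
[(np.float64(252.71), np.float64(183.0)), (np.float64(253.88), np.float64(192.88))] [(np.float64(290.29), np.float64(179.0)), (np.float64(291.44), np.float64(188.33))]
0.049 [array([299.97, 183.56])]
0.052 [array([300.94, 183.45])]
0.055 [array([301.91, 183.34])]
```

Emit:
{"fn": "send_rows", "kwargs": {
  "motion": [
    {"dp":[-0.001,0.005,0],"rot":[-0.005,0,-0.004],"grip":0.07},
    {"dp":[-0.001,0.006,0],"rot":[0,0,0],"grip":0.07},
    {"dp":[0,0,0],"rot":[0,0,0],"grip":0.07}
  ]
}}

```text
clock: 8.07
tcp_pos: [0.5506, 0.0358, 0.01]
orientation: [3.13, 0.207, -0.001]
contact_force: [-1.1, 2.7, 4.5]
grip_width: 0.0705
```

```bash
python3 -c "
from st import *
st(); pic('t7','top',(160,235,172,312),5.7); print(pink(cv2.imread('pics/t7_raw.png')))"
```

```text
t 8.07 chute mm [-86.6 -39.4  10. ] tcp [0.5506 0.0358 0.01  ] yaw err -0.0041 zaxis [-3.0e-04 -5.1e-03 -1.0e+00] F [-1.1  2.7  4.5] M [ 0.65  0.22 -0.11] w 0.0705
[(np.float64(290.29), np.float64(179.0)), (np.float64(291.44), np.float64(188.33))]
```

Emit:
{"fn": "send_rows", "kwargs": {
  "motion": [
    {"dp":[-0.001,0.007,0],"rot":[0.005,0,0.004],"grip":0.07},
    {"dp":[0,0,0],"rot":[0,0,0],"grip":0.07}
  ]
}}

```text
clock: 8.38
tcp_pos: [0.5493, 0.0424, 0.0098]
orientation: [3.134, 0.213, -0.001]
contact_force: [-1.3, 3.3, 3.0]
grip_width: 0.0697
```

```bash
python3 -c "
from st import *
st(); pic('t8','top',(160,235,172,312),5.7); print(pink(cv2.imread('pics/t8_raw.png')))"
```

```text
t 8.38 chute mm [-93.4 -39.8   9.8] tcp [0.5493 0.0424 0.0098] yaw err -0.0004 zaxis [-9.e-04 -4.e-04 -1.e+00] F [-1.3  3.3  3. ] M [ 0.54  0.25 -0.1 ] w 0.0697
[(np.float64(290.29), np.float64(179.0)), (np.float64(291.44), np.float64(188.33))]
```

No rebound; the tray holds. Now I lift straight up, letting the treadle rise gently.

Emit:
{"fn": "send_rows", "kwargs": {
  "motion": [
    {"dp":[0,0,0.004],"rot":[0,0,0],"grip":0.07},
    {"dp":[0,0,0.005],"rot":[0,0,0],"grip":0.07},
    {"dp":[0,0,0.006],"rot":[0,0,0],"grip":0.07},
    {"dp":[0,0,0.01],"rot":[0,0,0],"grip":0.07},
    {"dp":[0,0,0.02],"rot":[0,0,0],"grip":0.07},
    {"dp":[0,0,0.04],"rot":[0,0,0],"grip":0.07},
    {"dp":[0,0,0.05],"rot":[0,0,0],"grip":0.07},
    {"dp":[0,0,0.05],"rot":[0,0,0],"grip":0.07},
    {"dp":[-0.02,0.05,0.02],"rot":[0,0,0],"grip":0.07},
    {"dp":[-0.02,0.05,0],"rot":[0,0,0],"grip":0.07},
    {"dp":[-0.02,0.05,0],"rot":[0,0,0],"grip":0.07},
    {"dp":[-0.02,0.05,0],"rot":[0,0,0],"grip":0.07},
    {"dp":[0,0,0],"rot":[0,0,0],"grip":0.07}
  ]
}}

```text
clock: 10.05
tcp_pos: [0.4594, 0.2449, 0.2243]
orientation: [3.133, 0.208, -0.013]
contact_force: [0.0, -1.2, -0.2]
grip_width: 0.0698
```

```bash
python3 -c "
from st import *
st(); pic('t9','top',(130,240,172,312),4); pic('s9','side',(150,270,190,320),4); print(pink(cv2.imread('pics/t9_raw.png')))
a=cv2.imread('pics/t9_raw.png')[150:240,172:312];b=cv2.imread('pics/s9_raw.png')[155:275,190:310]
a=cv2.resize(a,None,fx=3.3,fy=3.3,interpolation=2);b=cv2.resize(b,None,fx=2.8,fy=2.8,interpolation=2)
c=np.zeros((max(a.shape[0],b.shape[0]),a.shape[1]+b.shape[1],3),np.uint8);c[:a.shape[0],:a.shape[1]]=a;c[:b.shape[0],a.shape[1]:]=b
cv2.imwrite('pics/fin.png',c);print(c.shape)
a0=cv2.imread('pics/top0_raw.png').astype(int);a1=cv2.imread('pics/t9_raw.png').astype(int)
for nm,(u,v) in dict(bottle=(288,206),box=(306,236),dish=(157,205),lens=(178,152),jar=(278,148),spare=(231,143),mug=(420,227),brown=(105,172)).items(): print(nm,abs(a0-a1)[v-14:v+14,u-14:u+14].mean().round(1),end=' ')
"
```

```text
t 10.05 chute mm [-306.2 -101.4  224.3] tcp [0.4594 0.2449 0.2243] yaw err -0.0034 zaxis [-0.0084 -0.0022 -1.    ] F [ 0.  -1.2 -0.2] M [-0.09 -0.05 -0.03] w 0.0698
[(np.float64(290.29), np.float64(179.0)), (np.float64(291.44), np.float64(188.33))]
(336, 798, 3)
bottle 12.3 box 2.4 dish 37.4 lens 5.8 jar 5.9 spare 6.0 mug 5.8 brown 5.6
```

View pics/fin.png

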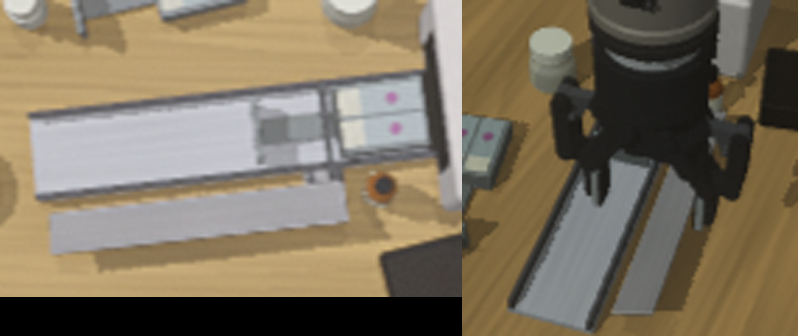

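The final view shows the slides past the gate and against the module end. The gate panel lies across the trough at (328,125), behind the tray body. The treadle is back at its rest slope, the bottle is where it was, and the arm is clear. Handing in.

```bash
python3 -c "
from bench import hand_in; print(hand_in())"
```

```text
the job is handed in; nothing more can be done
None
```

The tray is fully home against the stop, the gate has dropped shut behind its body, and I handed the job in at about 10 s on the robot clock.

I held the treadle down at about 0.5 rad with one fingertip and pushed the tray's tab through the chute with the other finger. I then backed off the tab with the treadle still down, and lifted clear.

**Last checks:**
- **Tray home:** it moved about 117 mm in the images, against 114 mm from the first pose fit. The push force jumped to 13.6 N at the expected stop position, and commanding more gave no advance. The slide markings did not move at all after I backed off and lifted.
- **Gate shut:** the last picture shows the panel across the trough behind the tray body, and the treadle back at its rest slope.
- **Robot clear:** it stands about 0.22 m up, with residual force around 1 N, which is noise level.

**Not fully settled:**
- **Treadle angle:** image estimates taken while it was pressed ranged from about 0.43 to 0.58 rad. I never saw the gate touch the tray.
- **Unexplained side force:** about 3 N sideways remained after I backed off the tab, until I lifted.
- **Bystanders:** an image comparison showed little change for most of them. The bottle spot changed somewhat, though the bottle itself sits where it was. The dish spot changed a lot; I put this down to the arm or its shadow over it, but did not confirm it. The tool never came down near the dish.

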